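# Slide the tall glaze crate home against its stop

### The arm

A 7-joint arm with a two-finger parallel gripper is mounted at the origin on the work surface. World frame = base frame: x ahead of the robot, y to its left, z up, the work surface at z = 0. Lengths are in m, angles in rad, forces in N, time in s.
With the tool pointing down it reaches from about 0.425 to 0.925 m from the base axis. Payload 6.8 kg.
Tool frame: the origin (TCP) lies where the fingers leave the gripper's body, on its centre line; the fingertips stand 73 mm ahead of it and the grasp point (between the pads) lies 54 mm ahead of it; z points along the fingers, y is the direction in which the jaws open and shut (so a half turn about z gives the same grasp; the last joint's range is limited). The gripper opens to 85 mm and grips with 20 to 120 N. Pads are 22 mm wide; open, the fingers measure 114 mm over their backs; the gripper's body (76 mm by 85 mm) begins 54 mm behind the grasp point. The pads swing forward as they close: fully open they stand 13 mm farther back than shut.
Start: joints at [1.199, 0.477, 0.022, 1.555, -0.011, 1.109, -0.083], TCP at [0.176, -0.652, 0.304] pointing down, gripper open.
Joint ranges: [-2.96, 2.96], [-0.34, 2.1], [-1.41, 1.46], [0.24, 2.44], [-1.37, 4.51], [0.17, 1.92], [-2.96, 2.96]. Speed limits (rad/s): [2.39, 2.39, 3.14, 3.14, 3.14, 3.14, 3.14].

### API

Orientations are given as a rotation vector (axis times angle).
In Python, from station import robot gives the robot as it stands.
- The arm moves only by the tool drive_tool, never from a script. Its argument "plan" is a list of rows, each an object of numbers: "dx", "dy", "dz": the shift along the tool's x, y, z in m; "wx", "wy", "wz": the turn, a rotation vector about the tool's x, y, z in rad; "fingers": the opening, from 0 (shut) to 1 (fully open). In form: [{"dx": .., "dy": .., "dz": .., "wx": .., "wy": .., "wz": .., "fingers": ..}, ...]. A call has 1 to 20 rows; each row is the pose to reach, as a shift and turn from the pose measured when the call began, along the tool's axes at that moment; what a row does not reach only later rows make up. A row lasts 1/10 s, in which the tool goes at most 50 mm and 8.59 degrees, less where a joint would pass 70% of its speed; a pose out of reach is approached as far as the arm can. A call with a gripper value outside its range is refused whole. The fingers move at their own pace and stop on an object; "newtons" is the grip in N (left out, the last holds). Time passes only in rows, so rows that repeat a pose let the fingers close. It gives the time, the measured TCP pose, the force and the opening at its end, in the units of the state.
- robot.observe(): the state, without advancing time (a new reading comes with each control period).
- robot.read_camera(name): name is "side" or "top"; returns a dict with "image" (384x512x3 uint8, red, green, blue), "fx", "fy", "cx", "cy" (pixels), "T" (4x4, takes a point from camera to world coordinates). Camera axes: x right, y down, z forward; pixel columns grow to the right and rows downward; lengths in m; the calibration is good to about 2 mm. A picture is of the moment at which its call begins. There is no depth.
- robot.sign_off(): hands the job in, once; it reports no verdict.
The state is a dict: "time_s": time; "joint_positions": joint angles; "qvel": joint speeds; "joint_torque": joint torques, N m; "tcp_pos": TCP position; "tcp_rot": TCP orientation; "wrist_force": force on the tool from outside, world axes, zero at the start; "wrist_torque": the same for the moment, N m; "finger_gap": finger opening in m.
Only numpy, scipy, OpenCV 4.12 (cv2) and the standard library are available. Lean on these libraries where they do the work, as an engineer would, in place of code of your own. Each camera call takes 0.05 s, during which the arm holds its last target. There are 200 camera calls.

### The job

Push the tall glaze crate across the table onto its blue painted patch, until it stands centred on the patch with its leading side flat against the dark wooden stop strip. It is heavy, narrow and top-heavy: push with the fingers low on its black foot only, so that it slides without rocking, do not push on the wooden part or the jars, and do not lift it. Leave the jar, bowl, mug and bottle where they stand, and leave the crate standing free.

Things in the scene. Friction and masses are not known exactly. Their poses are not given: they have to be found in the camera images.
- crate: Tall loose crate, 1.3-2 kg, slides at 8-18 N. Black foot 100 (own x) x 180 (own y) x 45 mm high, wooden part above. Origin: centre of the underside, z up. Starts 150-230 mm before its place, up to 40 mm to the side, its x within 0.3 rad of the bay's x; push the wide -x side of the foot. Pushed at 10-40 mm height it slides; above 55 mm it may tip. Centre of mass 80 mm up.
- crate_top: The crate's wooden upper part, fixed on the foot, not to be pushed: brown open box 90 (x) x 170 (y) mm, set back 5 mm from the foot all round, from 45 to 160 mm above the table, holding two fixed jars (green and brown-red, white lids) that reach 192 mm above the table. Origin: centre of its underside, 45 mm above the crate's origin; same axes.
- bay: Fixed parking place: flat blue painted patch 110 (own x) x 230 (own y) mm; along its far edge a dark wooden stop strip 20 thick, 230 long, 30 mm high. Origin: on the table where the centre of the crate's underside belongs, 50 mm before the stop's face. Its x is level and is the way to push, towards the stop (roughly world +y, the robot's left); z up. The crate's x should end along it.
- jar: Red glaze jar with white lid, diameter 66 mm, 100 mm high, loose, beside the lane on the bay's -y side. Origin: centre of the underside. Leave it.
- bowl: White bowl, diameter 100 mm, 48 mm high, loose, beside the lane on the bay's +y side (towards the robot). Origin: centre of the underside. Leave it.
- mug: Blue mug with a handle, diameter 76 mm, 85 mm high, loose, beside the lane on the bay's -y side, farther back from the stop. Origin: centre of the underside. Leave it.
- bottle: White bottle, diameter 60 mm, 150 mm high, loose, behind the stop strip. Origin: centre of the underside. Leave it.

How it is judged:
On the way:
1. the fingers push the crate along the table (contact force between the fingers and crate above 2 N and distance of crate from where it was at the start of the episode above 0.03 m), for 0.1 s.
At the end, for the whole second after the job is handed in: The crate stands upright and at rest on the table, its leading side within 10 mm of the stop strip's face, turned less than 0.10 rad from the bay and centred across it within 25 mm (that is, its foot within the blue patch) (x of crate in the frame of bay between -0.01 and 0.006 m and y of crate in the frame of bay between -0.025 and 0.025 m and angle between the x axis of crate and the x axis of bay, either way round below 0.1 rad and angle between crate's own z axis and vertical below 0.04 rad and height (world z) of crate below 0.005 m and linear speed of crate below 0.01 m/s); the robot touches nothing.
It fails at once if the crate rocks or tips (leans more than 0.12 rad) (angle between crate's own z axis and vertical above 0.12 rad).
It fails at once if the crate is lifted (its underside's centre more than 12 mm above the table) (height (world z) of crate above 0.012 m).
It fails at once if the robot pushes on the wooden part or the jars (more than 4 N) (contact force between any of the fingers, the arm and crate_top above 4 N).
It fails at once if the jar, bowl, mug or bottle is moved more than 15 mm or tilted more than 0.3 rad (distance of any of jar, bowl, mug, bottle from where it was at the start of the episode above 0.015 m or angle between any of jar, bowl, mug, bottle's own z axis and vertical above 0.3 rad).
It also fails if it takes over 54 s, if anything falls off the work surface, if the arm or the gripper's body presses on something with over 40 N, if the wrist force passes 120 N, or if a joint passes its speed limit or range.

## Working session

There is one attempt and no reset: what is moved stays moved. The work goes in short steps, Python scripts to look and compute and a tool call to move; the robot and the scene stay as the last step left them, time stands still between calls to the robot, and variables do not carry over. Pictures are saved under pics/ and viewed, about 8 in all and at most 12, crops included, and the job is handed in when it is done.

Besides the shell and the picture viewer there is one more tool, called after ">>>" as name(argument=value, ...), one argument or row to a line, values as JSON. drive_tool: Moves the arm, as the interface text tells. Its arguments: {"type":"object","properties":{"plan":{"type":"array"},"newtons":{"type":"number"}},"required":["plan"]}

```bash
mkdir -p pics; ls
python3 - <<'E'
from station import robot
import cv2,numpy as np
s=robot.observe();print(s)
for n in("side","top"):
    c=robot.read_camera(n);cv2.imwrite(f"pics/{n}0.png",c["image"][:,:,::-1]);print(n,c["fx"],c["fy"],c["cx"],c["cy"],np.round(c["T"],4).tolist())
E
```

```text
pics
{'time_s': 0.0, 'joint_positions': array([ 1.19891642,  0.47781624,  0.02238172,  1.55647034, -0.0115149 ,
        1.10926765, -0.08311012]), 'qvel': array([-5.95865571e-05, -1.14486057e-03,  7.64516206e-04,  2.09863513e-04,
       -6.17908834e-04, -1.18082692e-03, -8.24510860e-04]), 'joint_torque': array([ 8.49820208e-04, -5.96447325e+01,  1.60890877e+00, -2.81196606e+01,
        1.25965310e-02,  9.35904711e-03,  2.51149100e-05]), 'tcp_pos': array([ 0.17584821, -0.65121561,  0.30290759]), 'tcp_rot': array([-3.11253792e+00, -4.12857715e-01,  5.99560956e-04]), 'wrist_force': array([0.17524118, 0.10001049, 0.06276591]), 'wrist_torque': array([-0.00925327, -0.04621504,  0.02068853]), 'finger_gap': 0.08560296024464888}
side 438.0171564521447 438.0171564521447 248.56412940023992 201.05868951191658 [[-0.9046, -0.3322, 0.267, 0.289], [-0.426, 0.6845, -0.5916, 0.7425], [0.0138, -0.649, -0.7607, 0.816], [0.0, 0.0, 0.0, 1.0]]
top 417.8993635715489 417.8993635715489 258.4760759619594 193.868688775805 [[-0.0071, -0.996, 0.0893, 0.4871], [-0.9999, 0.0064, -0.0077, 0.1637], [0.0071, -0.0893, -0.996, 0.8474], [0.0, 0.0, 0.0, 1.0]]
```

View pics/top0.png

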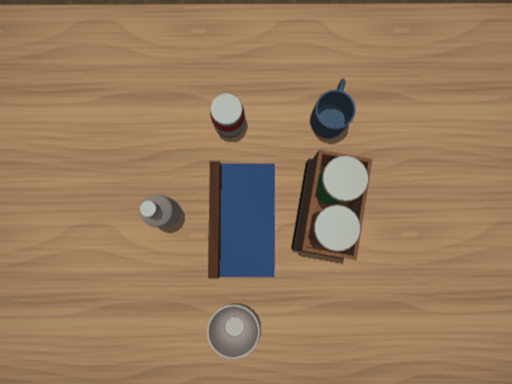

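View pics/side0.png

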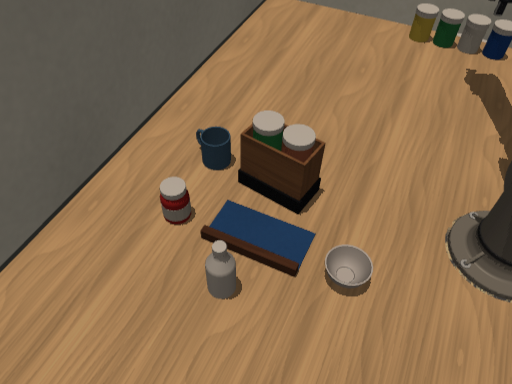

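Top view: patch centre about (247,220), stop at (214,220), crate at (335,205), jar (228,115), mug (333,113), bowl (234,331), bottle (155,210). The side view shows the foot's leading face, with corners near (240,188) and (303,205).

```bash
cat > h.py <<'E'
import cv2,numpy as np
def ray(c,uv,z):
    uv=np.atleast_2d(uv).astype(float)
    d=np.c_[(uv[:,0]-c["cx"])/c["fx"],(uv[:,1]-c["cy"])/c["fy"],np.ones(len(uv))]@c["T"][:3,:3].T
    o=c["T"][:3,3]
    return (o+d*((z-o[2])/d[:,2])[:,None])[:,:2]
def big(m,roi):
    r=np.zeros_like(m);x0,y0,x1,y1=roi;r[y0:y1,x0:x1]=m[y0:y1,x0:x1]
    cs=cv2.findContours(r,cv2.RETR_EXTERNAL,cv2.CHAIN_APPROX_NONE)[0]
    return max(cs,key=cv2.contourArea)
def quad(cnt): return cv2.boxPoints(cv2.minAreaRect(cnt))
def bay(c):
    hsv=cv2.cvtColor(c["image"],cv2.COLOR_RGB2HSV)
    return big(cv2.inRange(hsv,(105,130,40),(120,255,255)),(180,140,300,300))
E
python3 - <<'E'
from h import *
from station import robot
c=robot.read_camera("top");im=c["image"];hsv=cv2.cvtColor(im,cv2.COLOR_RGB2HSV)
for p in[(247,220),(214,220),(303,210),(310,254),(368,200),(375,200),(360,240),(400,200),(300,252),(345,155)]:print(p,im[p[1],p[0]],hsv[p[1],p[0]])
q=ray(c,quad(bay(c)),0);print("bay",q.round(4),q.mean(0))
# crate: not-table mask
dark=cv2.inRange(hsv,(0,0,0),(179,255,105))
dark=cv2.morphologyEx(dark,cv2.MORPH_OPEN,np.ones((3,3)))
st=big(dark,(200,150,222,290));print("stop px",quad(st).tolist(), ray(c,quad(st),.03).round(4).tolist())
cr=big(dark,(285,142,390,275));print("crate hull px",cv2.approxPolyDP(cv2.convexHull(cr),3,True)[:,0].tolist())
cv2.imwrite("pics/c.png",cv2.resize(np.hstack([im[130:280,280:390],np.repeat(dark[130:280,280:390,None],3,2)])[:,:,::-1],None,fx=3.5,fy=3.5,interpolation=cv2.INTER_NEAREST))
E
```

```text
(247, 220) [ 47  75 112] [107 148 112]
(214, 220) [72 47 34] [ 10 135  72]
(303, 210) [50 35 25] [ 12 128  50]
(310, 254) [86 69 52] [ 15 101  86]
(368, 200) [156 124  91] [ 15 106 156]
(375, 200) [154 122  89] [ 15 108 154]
(360, 240) [168 135  98] [ 16 106 168]
(400, 200) [151 119  87] [ 15 108 151]
(300, 252) [83 67 50] [ 15 101  83]
(345, 155) [133 107  90] [ 12  82 133]
bay [[0.6229 0.2375]
 [0.6223 0.1269]
 [0.3998 0.1292]
 [0.4007 0.2372]] [0.51142121 0.18269657]
stop px [[207.7000732421875, 276.9962463378906], [209.15093994140625, 160.92689514160156], [221.34902954101562, 161.07937622070312], [219.89816284179688, 277.14874267578125]] [[0.4001, 0.2564], [0.6264, 0.2543], [0.6259, 0.2303], [0.3996, 0.2329]]
crate hull px [[316, 154], [342, 262], [303, 256], [291, 248], [305, 164]]
```

View pics/c.png

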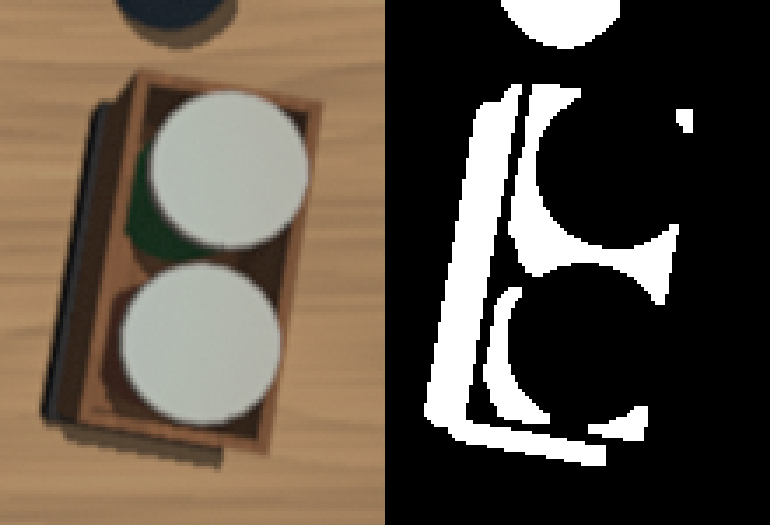

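The crop shows the rim corners (full-image px) at (319,150), (372,159), (356,259), (302,250.6). The foot's leading top edge runs from (307.7,159.4) to (292.3,249.4).

Run:
```python
from h import *
from station import robot
c=robot.read_camera("top")
r=ray(c,[(318.9,150),(372,158.9),(356.3,259.1),(302.3,250.6)],.16)
f=ray(c,[(307.7,159.4),(292.3,249.4)],.045)
print(r.round(4),r.mean(0),f.round(4)); L=np.linalg.norm
print("sizes",L(r[0]-r[1]),L(r[1]-r[2]),L(r[2]-r[3]),L(r[3]-r[0]),L(f[0]-f[1]))
for a in(r[0]-r[3],r[1]-r[2],f[0]-f[1]):print("yaw of x axis (rel world y, + = ccw)",np.arctan2(a[1],a[0]))
d=(f[1]-f[0])/L(f[1]-f[0]);n=np.array([d[1],-d[0]]);print("fromfoot",f.mean(0)-.05*n*np.sign(n[1]))
hsv=cv2.cvtColor(c["image"],cv2.COLOR_RGB2HSV)
for n,p,z in(("jar",(227,105),.1),("mug",(335,107),.085),("bowl",(234,331),.048),("bottle",(148,209),.15)):print(n,ray(c,p,z))
s=robot.observe();from scipy.spatial.transform import Rotation as R;print(R.from_rotvec(s["tcp_rot"]).as_matrix().round(3))
```

```text
[[ 6.216e-01  5.700e-02]
 [ 6.060e-01 -3.140e-02]
 [ 4.408e-01 -5.000e-04]
 [ 4.552e-01  8.740e-02]] [0.53092274 0.02812797] [[0.6257 0.0613]
 [0.4523 0.0937]]
sizes 0.08968774510877173 0.16805607019044083 0.0891134544074727 0.16910178005888474 0.17636343048410222
yaw of x axis (rel world y, + = ccw) -0.18118994483114662
yaw of x axis (rel world y, + = ccw) -0.18468764742973623
yaw of x axis (rel world y, + = ccw) -0.18501077388428397
fromfoot [0.52980642 0.02835106]
jar [[0.71772206 0.21430216]]
mug [[0.71753267 0.01356159]]
bowl [[0.30227552 0.2049411 ]]
bottle [[0.5254799  0.34261339]]
[[ 0.965  0.261 -0.   ]
 [ 0.261 -0.965  0.001]
 [-0.    -0.001 -1.   ]]
```

```bash
cat >> h.py <<'E'
from scipy.spatial.transform import Rotation as R
TH=0.65
def pose(F,yaw,back=0,z=.075,th=TH):
    # yaw: push direction, ccw from world +y; F: midpoint of finger contact line
    n=np.array([-np.sin(yaw),np.cos(yaw),0]);y=np.array([n[1],-n[0],0])
    zz=np.sin(th)*n-np.array([0,0,np.cos(th)])
    p=np.r_[F,0]-n*(.049+back);p[2]=z
    return p,R.from_matrix(np.c_[np.cross(y,zz),y,zz])
def delta(s,t):
    r0=R.from_rotvec(s["tcp_rot"]);p,r=t
    return np.r_[r0.inv().apply(p-s["tcp_pos"]),(r0.inv()*r).as_rotvec()].round(4)
E
python3 - <<'E'
from h import *
from station import robot
s=robot.observe();F=(.521,-.021)
for t in (pose(F,-.184,.09,.25,0.),pose(F,-.184,.09,.25),pose(F,-.184,.09,.075)):print(t[0].round(3),delta(s,t))
E
```

```text
[ 0.496 -0.158  0.25 ] [ 4.373e-01 -3.933e-01  5.370e-02 -1.100e-03 -5.000e-04 -1.123e+00]
[ 0.496 -0.158  0.25 ] [ 0.4373 -0.3933  0.0537  0.3634  0.5787 -1.0818]
[ 0.496 -0.158  0.075] [ 0.4373 -0.3931  0.2287  0.3634  0.5787 -1.0818]
```

>>> drive_tool(
  plan=[
    {"dx": 0.04, "dy": -0.036, "dz": 0.005, "wz": -0.1, "fingers": 1},
    {"dx": 0.08, "dy": -0.072, "dz": 0.01, "wz": -0.2, "fingers": 1},
    {"dx": 0.12, "dy": -0.108, "dz": 0.015, "wz": -0.3, "fingers": 1},
    {"dx": 0.16, "dy": -0.144, "dz": 0.02, "wz": -0.4, "fingers": 1},
    {"dx": 0.2, "dy": -0.18, "dz": 0.025, "wz": -0.5, "fingers": 1},
    {"dx": 0.24, "dy": -0.216, "dz": 0.03, "wz": -0.6, "fingers": 1},
    {"dx": 0.28, "dy": -0.252, "dz": 0.035, "wz": -0.7, "fingers": 1},
    {"dx": 0.32, "dy": -0.288, "dz": 0.04, "wz": -0.8, "fingers": 1},
    {"dx": 0.36, "dy": -0.324, "dz": 0.045, "wz": -0.9, "fingers": 1},
    {"dx": 0.4, "dy": -0.36, "dz": 0.05, "wz": -1.0, "fingers": 1},
    {"dx": 0.437, "dy": -0.393, "dz": 0.054, "wz": -1.12, "fingers": 1},
    {"dx": 0.437, "dy": -0.393, "dz": 0.054, "wx": 0.18, "wy": 0.29, "wz": -1.11, "fingers": 1},
    {"dx": 0.437, "dy": -0.393, "dz": 0.054, "wx": 0.363, "wy": 0.579, "wz": -1.082, "fingers": 1},
    {"dx": 0.437, "dy": -0.393, "dz": 0.054, "wx": 0.363, "wy": 0.579, "wz": -1.082, "fingers": 1},
    {"dx": 0.437, "dy": -0.393, "dz": 0.054, "wx": 0.363, "wy": 0.579, "wz": -1.082, "fingers": 1},
    {"dx": 0.437, "dy": -0.393, "dz": 0.054, "wx": 0.363, "wy": 0.579, "wz": -1.082, "fingers": 1},
    {"dx": 0.437, "dy": -0.393, "dz": 0.054, "wx": 0.363, "wy": 0.579, "wz": -1.082, "fingers": 1},
    {"dx": 0.437, "dy": -0.393, "dz": 0.054, "wx": 0.363, "wy": 0.579, "wz": -1.082, "fingers": 1},
  ],
)

```text
invalid input at $.plan[0]: expected keys dx, dy, dz, wx, wy, wz, fingers
```

Run:
```python
from h import *
from station import robot
s=robot.observe();F=(.521,-.021);print(s["joint_positions"].round(2),s["tcp_pos"],s["time_s"])
for t in (pose(F,-.184,.09,.25),pose(F,-.184,.09,.075),pose(F,-.184,.02,.075)):print(t[0].round(3),delta(s,t))
c=robot.read_camera("top")["image"];d=robot.read_camera("side")["image"]
cv2.imwrite("pics/b.png",cv2.resize(np.hstack([c[:,200:],d[:,100:]])[:,:,::-1],(780,415)))
```

```text
[ 1.2   0.48  0.02  1.56 -0.01  1.11 -0.08] [ 0.17591262 -0.6514015   0.30328435] 0.2
[ 0.496 -0.158  0.25 ] [ 0.4373 -0.3933  0.0537  0.3634  0.5787 -1.0818]
[ 0.496 -0.158  0.075] [ 0.4373 -0.3931  0.2287  0.3634  0.5787 -1.0818]
[ 0.508 -0.089  0.075] [ 0.4677 -0.4562  0.2288  0.3634  0.5787 -1.0818]
```

View pics/b.png

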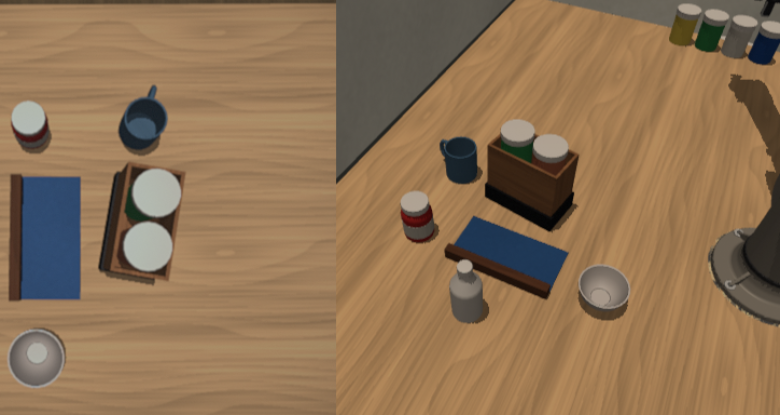

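The move was refused because every key is required, so the scene is unchanged (4 pictures used). I'll resend it with all keys.

>>> drive_tool(
  plan=[
    {"dx": 0.04, "dy": -0.036, "dz": 0.005, "wx": 0, "wy": 0, "wz": -0.1, "fingers": 1},
    {"dx": 0.08, "dy": -0.072, "dz": 0.01, "wx": 0, "wy": 0, "wz": -0.2, "fingers": 1},
    {"dx": 0.12, "dy": -0.108, "dz": 0.015, "wx": 0, "wy": 0, "wz": -0.3, "fingers": 1},
    {"dx": 0.16, "dy": -0.144, "dz": 0.02, "wx": 0, "wy": 0, "wz": -0.4, "fingers": 1},
    {"dx": 0.2, "dy": -0.18, "dz": 0.025, "wx": 0, "wy": 0, "wz": -0.5, "fingers": 1},
    {"dx": 0.24, "dy": -0.216, "dz": 0.03, "wx": 0, "wy": 0, "wz": -0.6, "fingers": 1},
    {"dx": 0.28, "dy": -0.252, "dz": 0.035, "wx": 0, "wy": 0, "wz": -0.7, "fingers": 1},
    {"dx": 0.32, "dy": -0.288, "dz": 0.04, "wx": 0, "wy": 0, "wz": -0.8, "fingers": 1},
    {"dx": 0.36, "dy": -0.324, "dz": 0.045, "wx": 0, "wy": 0, "wz": -0.9, "fingers": 1},
    {"dx": 0.4, "dy": -0.36, "dz": 0.05, "wx": 0, "wy": 0, "wz": -1.0, "fingers": 1},
    {"dx": 0.437, "dy": -0.393, "dz": 0.054, "wx": 0, "wy": 0, "wz": -1.12, "fingers": 1},
    {"dx": 0.437, "dy": -0.393, "dz": 0.054, "wx": 0.09, "wy": 0.145, "wz": -1.12, "fingers": 1},
    {"dx": 0.437, "dy": -0.393, "dz": 0.054, "wx": 0.18, "wy": 0.29, "wz": -1.11, "fingers": 1},
    {"dx": 0.437, "dy": -0.393, "dz": 0.054, "wx": 0.27, "wy": 0.435, "wz": -1.1, "fingers": 1},
    {"dx": 0.437, "dy": -0.393, "dz": 0.054, "wx": 0.363, "wy": 0.579, "wz": -1.082, "fingers": 1},
    {"dx": 0.437, "dy": -0.393, "dz": 0.054, "wx": 0.363, "wy": 0.579, "wz": -1.082, "fingers": 1},
    {"dx": 0.437, "dy": -0.393, "dz": 0.054, "wx": 0.363, "wy": 0.579, "wz": -1.082, "fingers": 1},
    {"dx": 0.437, "dy": -0.393, "dz": 0.054, "wx": 0.363, "wy": 0.579, "wz": -1.082, "fingers": 1},
  ],
)

```text
time_s: 2.1
tcp_pos: [0.4954, -0.1581, 0.2498]
tcp_rot: [-2.034, -1.691, -0.684]
wrist_force: [0.6, 0.7, 0.2]
finger_gap: 0.0856
```

Run:
```python
from h import *
from station import robot
s=robot.observe();F=(.521,-.021);print(s["joint_positions"].round(2),s["tcp_pos"],s["time_s"],s["wrist_force"])
for t in (pose(F,-.184,.09,.25),pose(F,-.184,.09,.075),pose(F,-.184,.02,.075)):print(t[0].round(3),delta(s,t))
c=robot.read_camera("top")["image"];d=robot.read_camera("side")["image"]
cv2.imwrite("pics/b1.png",cv2.resize(np.hstack([c[:,200:],d[:,100:]])[:,:,::-1],(780,415)))
```

```text
[ 0.96  0.49 -0.63  1.89 -0.42  1.01  0.45] [ 0.49540254 -0.1581103   0.24976105] 2.1 [0.61929583 0.68282971 0.18088659]
[ 0.496 -0.158  0.25 ] [0.0005 0.0001 0.0001 0.0005 0.0015 0.0004]
[ 0.496 -0.158  0.075] [-0.1052 -0.      0.1396  0.0005  0.0015  0.0004]
[ 0.508 -0.089  0.075] [-0.0494 -0.      0.1819  0.0005  0.0015  0.0004]
```

View pics/b1.png

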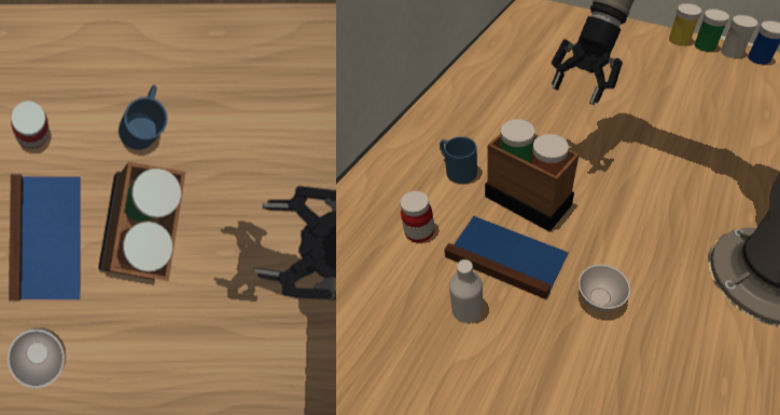

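The tool is in position behind the crate, open and tilted, with tips near (443,189) and (437,252) in the top image. Next I'll go down.

>>> drive_tool(
  plan=[
    {"dx": -0.026, "dy": 0, "dz": 0.035, "wx": 0, "wy": 0, "wz": 0, "fingers": 1},
    {"dx": -0.052, "dy": 0, "dz": 0.07, "wx": 0, "wy": 0, "wz": 0, "fingers": 1},
    {"dx": -0.078, "dy": 0, "dz": 0.105, "wx": 0, "wy": 0, "wz": 0, "fingers": 1},
    {"dx": -0.095, "dy": 0, "dz": 0.126, "wx": 0, "wy": 0, "wz": 0, "fingers": 1},
    {"dx": -0.105, "dy": 0, "dz": 0.1395, "wx": 0, "wy": 0, "wz": 0, "fingers": 1},
    {"dx": -0.105, "dy": 0, "dz": 0.1395, "wx": 0, "wy": 0, "wz": 0, "fingers": 1},
    {"dx": -0.105, "dy": 0, "dz": 0.1395, "wx": 0, "wy": 0, "wz": 0, "fingers": 1},
  ],
)

```text
time_s: 2.9
tcp_pos: [0.4969, -0.1565, 0.0769]
tcp_rot: [-2.032, -1.695, -0.685]
wrist_force: [-0.4, -0.6, 0.8]
finger_gap: 0.0853
```

Run:
```python
from h import *
from station import robot
s=robot.observe();F=(.521,-.021);print(s["tcp_pos"],s["time_s"],s["wrist_force"])
for t in (pose(F,-.184,.09,.075),pose(F,-.184,.02,.075),pose(F,-.184,.0,.075)):print(t[0].round(3),delta(s,t))
c=robot.read_camera("top");d=robot.read_camera("side")["image"]
print(ray(c,[(443,189),(437,252)],.195))
cv2.imwrite("pics/b2.png",np.hstack([cv2.resize(c["image"][140:280,330:480],(450,420)),cv2.resize(d[0:210,220:390],(340,420))])[:,:,::-1])
```

```text
[ 0.49690874 -0.15647789  0.07685764] 2.9 [-0.41623504 -0.61491013  0.76726287]
[ 0.496 -0.158  0.075] [-0.0022 -0.0011  0.0006  0.0008  0.0022  0.004 ]
[ 0.508 -0.089  0.075] [ 0.0536 -0.0009  0.0429  0.0008  0.0022  0.004 ]
[ 0.512 -0.069  0.075] [ 0.0695 -0.0009  0.0549  0.0008  0.0022  0.004 ]
[[ 0.55139664 -0.13191983]
 [ 0.45315472 -0.11798314]]
```

View pics/b2.png

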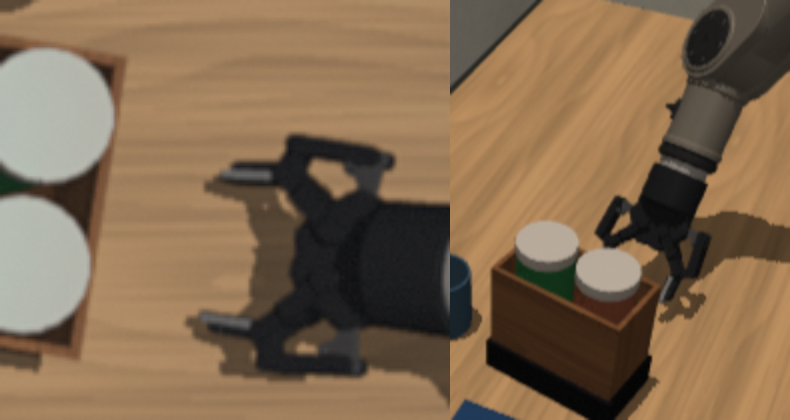

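Tips are at (403,199) and (396,246) px in the top view, clear of the table and the crate. Next I'll lower 5 mm more and creep to contact.

>>> drive_tool(
  plan=[
    {"dx": 0.01, "dy": 0, "dz": 0.015, "wx": 0, "wy": 0, "wz": 0.004, "fingers": 1},
    {"dx": 0.025, "dy": 0, "dz": 0.0275, "wx": 0, "wy": 0, "wz": 0.004, "fingers": 1},
    {"dx": 0.04, "dy": 0, "dz": 0.039, "wx": 0, "wy": 0, "wz": 0.004, "fingers": 1},
    {"dx": 0.05, "dy": -0.001, "dz": 0.0465, "wx": 0, "wy": 0, "wz": 0.004, "fingers": 1},
    {"dx": 0.0545, "dy": -0.001, "dz": 0.05, "wx": 0, "wy": 0, "wz": 0.004, "fingers": 1},
    {"dx": 0.0569, "dy": -0.001, "dz": 0.0518, "wx": 0, "wy": 0, "wz": 0.004, "fingers": 1},
    {"dx": 0.0585, "dy": -0.001, "dz": 0.053, "wx": 0, "wy": 0, "wz": 0.004, "fingers": 1},
    {"dx": 0.0601, "dy": -0.001, "dz": 0.0542, "wx": 0, "wy": 0, "wz": 0.004, "fingers": 1},
    {"dx": 0.0617, "dy": -0.001, "dz": 0.0554, "wx": 0, "wy": 0, "wz": 0.004, "fingers": 1},
    {"dx": 0.0633, "dy": -0.001, "dz": 0.0566, "wx": 0, "wy": 0, "wz": 0.004, "fingers": 1},
    {"dx": 0.0649, "dy": -0.001, "dz": 0.0578, "wx": 0, "wy": 0, "wz": 0.004, "fingers": 1},
    {"dx": 0.0665, "dy": -0.001, "dz": 0.059, "wx": 0, "wy": 0, "wz": 0.004, "fingers": 1},
  ],
)

```text
time_s: 4.2
tcp_pos: [0.5122, -0.0695, 0.0703]
tcp_rot: [-2.036, -1.691, -0.684]
wrist_force: [-0.1, -0.5, 0.2]
finger_gap: 0.0858
```

Run:
```python
from h import *
from station import robot
s=robot.observe();print(s["tcp_pos"],s["time_s"],s["wrist_force"])
n=np.array([.183,.983]);print("ext to F",(np.array([.521,-.021])-s["tcp_pos"][:2])@n, delta(s,pose((.521,-.021),-.184,0,.07)))
c=robot.read_camera("top");d=robot.read_camera("side")["image"]
cv2.imwrite("pics/b3.png",np.hstack([cv2.resize(c["image"][140:280,285:435],(450,420)),cv2.resize(d[50:260,200:370],(340,420))])[:,:,::-1])
```

```text
[ 0.51217559 -0.06954481  0.07033017] 4.2 [-0.08527459 -0.47194923  0.16290267]
ext to F 0.04933441771781611 [ 0.0001 -0.0002  0.0005  0.0021  0.003   0.0003]
```

View pics/b3.png

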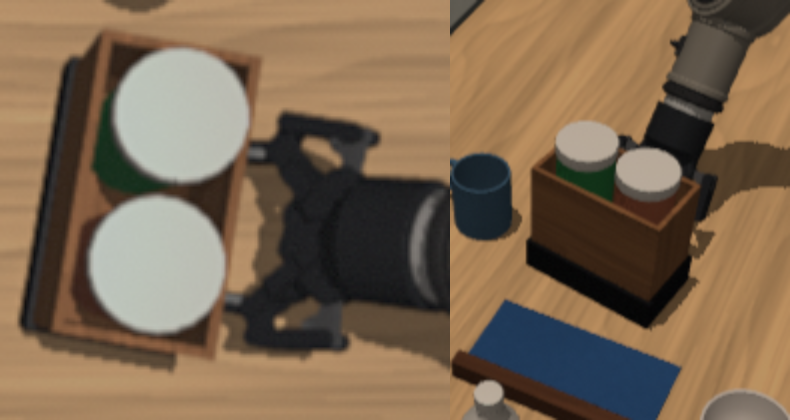

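The foot isn't touched yet and the aim is centred (7 pictures used). I'll keep creeping.

>>> drive_tool(
  plan=[
    {"dx": 0.0008, "dy": 0, "dz": 0.0006, "wx": 0, "wy": 0, "wz": 0, "fingers": 1},
    {"dx": 0.0016, "dy": 0, "dz": 0.0012, "wx": 0, "wy": 0, "wz": 0, "fingers": 1},
    {"dx": 0.0024, "dy": 0, "dz": 0.0018, "wx": 0, "wy": 0, "wz": 0, "fingers": 1},
    {"dx": 0.0032, "dy": 0, "dz": 0.0024, "wx": 0, "wy": 0, "wz": 0, "fingers": 1},
    {"dx": 0.004, "dy": 0, "dz": 0.003, "wx": 0, "wy": 0, "wz": 0, "fingers": 1},
    {"dx": 0.0048, "dy": 0, "dz": 0.0036, "wx": 0, "wy": 0, "wz": 0, "fingers": 1},
    {"dx": 0.0056, "dy": 0, "dz": 0.0042, "wx": 0, "wy": 0, "wz": 0, "fingers": 1},
    {"dx": 0.0064, "dy": 0, "dz": 0.0048, "wx": 0, "wy": 0, "wz": 0, "fingers": 1},
  ],
)

```text
time_s: 5.1
tcp_pos: [0.5137, -0.0614, 0.0704]
tcp_rot: [-2.036, -1.692, -0.684]
wrist_force: [-0.6, -4.0, 1.4]
finger_gap: 0.0854
```

```bash
sed -i 's/\.049+back/.041+back/' h.py
cat >> h.py <<'E'
def rows(s,F0,y0,F1,y1,k,z=.07):
    for i in range(1,k+1):
        a=i/k;print((delta(s,pose(np.array(F0)*(1-a)+np.array(F1)*a,y0*(1-a)+y1*a,0,z))).round(4).tolist())
E
python3 - <<'E'
from h import *
from station import robot
s=robot.observe();rows(s,(.521,-.021),-.184,(.5195,.031),.03,5)
E
```

```text
[0.0079, -0.0006, 0.0065, 0.0277, 0.0029, -0.0334]
[0.0161, -0.0011, 0.0127, 0.0536, 0.003, -0.0675]
[0.0244, -0.0015, 0.0189, 0.0794, 0.003, -0.1016]
[0.0327, -0.002, 0.0252, 0.1053, 0.0031, -0.1357]
[0.0411, -0.0025, 0.0316, 0.1311, 0.0031, -0.1698]
```

>>> drive_tool(
  plan=[
    {"dx": 0.002, "dy": 0, "dz": 0.0016, "wx": 0.0065, "wy": 0.003, "wz": -0.0085, "fingers": 1},
    {"dx": 0.004, "dy": -0.0003, "dz": 0.0032, "wx": 0.013, "wy": 0.003, "wz": -0.017, "fingers": 1},
    {"dx": 0.006, "dy": -0.0004, "dz": 0.0048, "wx": 0.0195, "wy": 0.003, "wz": -0.0255, "fingers": 1},
    {"dx": 0.008, "dy": -0.0005, "dz": 0.0064, "wx": 0.026, "wy": 0.003, "wz": -0.034, "fingers": 1},
    {"dx": 0.01, "dy": -0.0006, "dz": 0.008, "wx": 0.0325, "wy": 0.003, "wz": -0.0425, "fingers": 1},
    {"dx": 0.012, "dy": -0.0008, "dz": 0.0096, "wx": 0.039, "wy": 0.003, "wz": -0.051, "fingers": 1},
    {"dx": 0.014, "dy": -0.001, "dz": 0.0111, "wx": 0.0455, "wy": 0.003, "wz": -0.0595, "fingers": 1},
    {"dx": 0.0161, "dy": -0.0011, "dz": 0.0127, "wx": 0.052, "wy": 0.003, "wz": -0.068, "fingers": 1},
    {"dx": 0.0182, "dy": -0.0012, "dz": 0.0142, "wx": 0.0585, "wy": 0.003, "wz": -0.0765, "fingers": 1},
    {"dx": 0.0203, "dy": -0.0013, "dz": 0.0158, "wx": 0.065, "wy": 0.003, "wz": -0.085, "fingers": 1},
    {"dx": 0.0224, "dy": -0.0014, "dz": 0.0174, "wx": 0.0715, "wy": 0.003, "wz": -0.0935, "fingers": 1},
    {"dx": 0.0244, "dy": -0.0015, "dz": 0.0189, "wx": 0.078, "wy": 0.003, "wz": -0.102, "fingers": 1},
    {"dx": 0.0265, "dy": -0.0017, "dz": 0.0205, "wx": 0.0845, "wy": 0.003, "wz": -0.1105, "fingers": 1},
    {"dx": 0.0286, "dy": -0.0018, "dz": 0.0221, "wx": 0.091, "wy": 0.003, "wz": -0.119, "fingers": 1},
    {"dx": 0.0307, "dy": -0.0019, "dz": 0.0236, "wx": 0.0975, "wy": 0.003, "wz": -0.1275, "fingers": 1},
    {"dx": 0.0327, "dy": -0.002, "dz": 0.0252, "wx": 0.104, "wy": 0.003, "wz": -0.136, "fingers": 1},
    {"dx": 0.0348, "dy": -0.0021, "dz": 0.0268, "wx": 0.1105, "wy": 0.003, "wz": -0.1445, "fingers": 1},
    {"dx": 0.0369, "dy": -0.0022, "dz": 0.0284, "wx": 0.117, "wy": 0.003, "wz": -0.153, "fingers": 1},
    {"dx": 0.039, "dy": -0.0024, "dz": 0.03, "wx": 0.1235, "wy": 0.003, "wz": -0.1615, "fingers": 1},
    {"dx": 0.0411, "dy": -0.0025, "dz": 0.0316, "wx": 0.131, "wy": 0.003, "wz": -0.17, "fingers": 1},
  ],
)

```text
time_s: 7.1
tcp_pos: [0.5264, -0.0174, 0.0701]
tcp_rot: [-1.836, -1.874, -0.618]
wrist_force: [4.9, -19.3, 7.1]
finger_gap: 0.0856
```

Run:
```python
from h import *
from station import robot
s=robot.observe();print(s["tcp_pos"],s["time_s"],s["wrist_force"],delta(s,pose((.5195,.031),.03,0,.07)))
c=robot.read_camera("top");d=robot.read_camera("side")["image"]
cv2.imwrite("pics/b4.png",np.hstack([cv2.resize(c["image"][140:290,240:390],(480,480),interpolation=cv2.INTER_CUBIC),cv2.resize(d[80:290,200:340],(320,480))])[:,:,::-1])
```

```text
[ 0.52640849 -0.01739327  0.0700967 ] 7.1 [  4.867833   -19.34768892   7.06209838] [ 0.006  -0.0056  0.0045  0.0152  0.01   -0.0045]
```

View pics/b4.png

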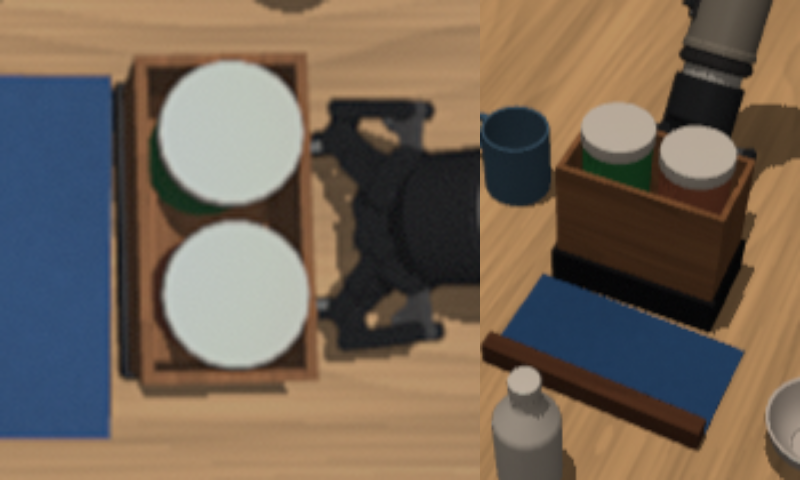

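Rim corners in the crop map to (282,158), (335,157), (339,258), (283,260). The foot's front edge runs from (276.6,166.6) to (279,258), so the crate has nearly squared up.

```bash
cat >> h.py <<'E'
def crate(c,rim,foot):
    r=ray(c,rim,.16);f=ray(c,foot,.045);L=np.linalg.norm
    print("sizes",[round(L(r[i]-r[i-1]),4) for i in range(4)],L(f[0]-f[1]))
    for a in(r[0]-r[3],r[1]-r[2],f[0]-f[1]):print("yaw",np.arctan2(a[1],a[0]).round(3))
    d=(f[0]-f[1])/L(f[0]-f[1]);print("centre rim",r.mean(0),"foot",f.mean(0)-.05*np.array([-d[1],d[0]]))
E
python3 - <<'E'
from h import *
from station import robot
c=robot.read_camera("top");s=robot.observe()
crate(c,[(282.2,158.1),(335.3,157.2),(339.1,257.8),(283.1,260.3)],[(276.6,166.6),(279.1,257.8)])
print(s["wrist_force"],s["tcp_pos"],s["time_s"])
E
```

```text
sizes [np.float64(0.1685), np.float64(0.0886), np.float64(0.1661), np.float64(0.0915)] 0.17527334481873594
yaw -0.003
yaw 0.014
yaw 0.016
centre rim [0.52511718 0.07369394] foot [0.52509221 0.07049744]
[  5.75854389 -15.75393937   3.7704729 ] [ 0.52630483 -0.01644963  0.07014033] 7.25
```

Run:
```python
from h import *
from station import robot
s=robot.observe();y=R.from_rotvec(s["tcp_rot"]).as_matrix()[:2,1];yaw=np.arctan2(y[1],y[0]);print(yaw)
F=s["tcp_pos"][:2]+.041*np.array([-np.sin(yaw),np.cos(yaw)])
rows(s,F,yaw,F+[-.007,.05],.11,4)
```

```text
0.01856570254028039
[0.01, -0.0006, 0.0076, 0.0214, 0.0092, -0.0125]
[0.02, -0.0012, 0.0151, 0.0351, 0.0093, -0.0308]
[0.0301, -0.0017, 0.0226, 0.0489, 0.0094, -0.0491]
[0.0402, -0.0023, 0.0302, 0.0626, 0.0095, -0.0673]
```

>>> drive_tool(
  plan=[
    {"dx": 0.002, "dy": -0.0001, "dz": 0.0015, "wx": 0.005, "wy": 0.002, "wz": -0.003, "fingers": 1},
    {"dx": 0.004, "dy": -0.0002, "dz": 0.003, "wx": 0.01, "wy": 0.004, "wz": -0.006, "fingers": 1},
    {"dx": 0.006, "dy": -0.0004, "dz": 0.0045, "wx": 0.014, "wy": 0.006, "wz": -0.008, "fingers": 1},
    {"dx": 0.008, "dy": -0.0005, "dz": 0.006, "wx": 0.018, "wy": 0.008, "wz": -0.01, "fingers": 1},
    {"dx": 0.01, "dy": -0.0006, "dz": 0.0076, "wx": 0.0214, "wy": 0.009, "wz": -0.0125, "fingers": 1},
    {"dx": 0.012, "dy": -0.0007, "dz": 0.0091, "wx": 0.024, "wy": 0.009, "wz": -0.016, "fingers": 1},
    {"dx": 0.014, "dy": -0.0008, "dz": 0.0106, "wx": 0.027, "wy": 0.009, "wz": -0.02, "fingers": 1},
    {"dx": 0.016, "dy": -0.001, "dz": 0.0121, "wx": 0.03, "wy": 0.009, "wz": -0.023, "fingers": 1},
    {"dx": 0.018, "dy": -0.0011, "dz": 0.0136, "wx": 0.0325, "wy": 0.009, "wz": -0.027, "fingers": 1},
    {"dx": 0.02, "dy": -0.0012, "dz": 0.0151, "wx": 0.035, "wy": 0.009, "wz": -0.031, "fingers": 1},
    {"dx": 0.022, "dy": -0.0013, "dz": 0.0166, "wx": 0.038, "wy": 0.009, "wz": -0.0345, "fingers": 1},
    {"dx": 0.024, "dy": -0.0014, "dz": 0.0181, "wx": 0.0405, "wy": 0.009, "wz": -0.038, "fingers": 1},
    {"dx": 0.026, "dy": -0.0015, "dz": 0.0196, "wx": 0.0435, "wy": 0.009, "wz": -0.042, "fingers": 1},
    {"dx": 0.028, "dy": -0.0016, "dz": 0.0211, "wx": 0.046, "wy": 0.009, "wz": -0.0455, "fingers": 1},
    {"dx": 0.0301, "dy": -0.0017, "dz": 0.0226, "wx": 0.049, "wy": 0.009, "wz": -0.049, "fingers": 1},
    {"dx": 0.0321, "dy": -0.0018, "dz": 0.0241, "wx": 0.0515, "wy": 0.009, "wz": -0.053, "fingers": 1},
    {"dx": 0.0341, "dy": -0.0019, "dz": 0.0256, "wx": 0.0545, "wy": 0.009, "wz": -0.0565, "fingers": 1},
    {"dx": 0.0361, "dy": -0.002, "dz": 0.0272, "wx": 0.057, "wy": 0.009, "wz": -0.06, "fingers": 1},
    {"dx": 0.0381, "dy": -0.0022, "dz": 0.0287, "wx": 0.06, "wy": 0.009, "wz": -0.064, "fingers": 1},
    {"dx": 0.0402, "dy": -0.0023, "dz": 0.0302, "wx": 0.0625, "wy": 0.009, "wz": -0.067, "fingers": 1},
  ],
)

```text
time_s: 9.25
tcp_pos: [0.5284, 0.027, 0.0699]
tcp_rot: [-1.75, -1.937, -0.589]
wrist_force: [5.2, -20.5, 8.7]
finger_gap: 0.0848
```

Run:
```python
from h import *
from station import robot
s=robot.observe();y=R.from_rotvec(s["tcp_rot"]).as_matrix()[:2,1];yaw=np.arctan2(y[1],y[0]);print(yaw,s["tcp_pos"],s["wrist_force"],s["time_s"])
n=np.array([-np.sin(yaw),np.cos(yaw)]);F=s["tcp_pos"][:2]+.0385*n
print("F",F,"crate est",F+.05*n)
F=s["tcp_pos"][:2]+.041*n
rows(s,F,yaw,F+[-.005,.042],.08,4)
```

```text
0.09865995120807333 [0.52841344 0.02697359 0.06990797] [  5.21910081 -20.54088692   8.68874071] 9.25
F [0.52462119 0.06528637] crate est [0.51969619 0.11504322]
[0.0085, -0.0004, 0.0062, 0.0035, 0.0099, 0.0085]
[0.017, -0.0008, 0.0126, 0.0007, 0.0098, 0.0122]
[0.0255, -0.0012, 0.0189, -0.0021, 0.0098, 0.0159]
[0.034, -0.0016, 0.0252, -0.0049, 0.0098, 0.0197]
```

>>> drive_tool(
  plan=[
    {"dx": 0.0017, "dy": -0.0003, "dz": 0.0012, "wx": 0, "wy": 0.003, "wz": 0, "fingers": 1},
    {"dx": 0.0034, "dy": -0.0007, "dz": 0.0025, "wx": 0, "wy": 0.006, "wz": 0.002, "fingers": 1},
    {"dx": 0.0051, "dy": -0.001, "dz": 0.0037, "wx": 0, "wy": 0.009, "wz": 0.005, "fingers": 1},
    {"dx": 0.0068, "dy": -0.0013, "dz": 0.005, "wx": 0, "wy": 0.009, "wz": 0.008, "fingers": 1},
    {"dx": 0.0085, "dy": -0.0016, "dz": 0.0063, "wx": 0, "wy": 0.009, "wz": 0.01, "fingers": 1},
    {"dx": 0.0102, "dy": -0.002, "dz": 0.0076, "wx": 0, "wy": 0.009, "wz": 0.01, "fingers": 1},
    {"dx": 0.0119, "dy": -0.0023, "dz": 0.0088, "wx": 0, "wy": 0.009, "wz": 0.01, "fingers": 1},
    {"dx": 0.0136, "dy": -0.0026, "dz": 0.0101, "wx": 0, "wy": 0.009, "wz": 0.01, "fingers": 1},
    {"dx": 0.0153, "dy": -0.003, "dz": 0.0113, "wx": 0, "wy": 0.009, "wz": 0.01, "fingers": 1},
    {"dx": 0.017, "dy": -0.0033, "dz": 0.0126, "wx": 0, "wy": 0.009, "wz": 0.01, "fingers": 1},
    {"dx": 0.0187, "dy": -0.0036, "dz": 0.0139, "wx": 0, "wy": 0.009, "wz": 0.01, "fingers": 1},
    {"dx": 0.0204, "dy": -0.004, "dz": 0.0151, "wx": 0, "wy": 0.009, "wz": 0.01, "fingers": 1},
    {"dx": 0.0221, "dy": -0.0043, "dz": 0.0164, "wx": 0, "wy": 0.009, "wz": 0.01, "fingers": 1},
    {"dx": 0.0238, "dy": -0.0046, "dz": 0.0176, "wx": 0, "wy": 0.009, "wz": 0.01, "fingers": 1},
    {"dx": 0.0255, "dy": -0.005, "dz": 0.0189, "wx": 0, "wy": 0.009, "wz": 0.01, "fingers": 1},
    {"dx": 0.0272, "dy": -0.0053, "dz": 0.0202, "wx": 0, "wy": 0.009, "wz": 0.01, "fingers": 1},
    {"dx": 0.0289, "dy": -0.0056, "dz": 0.0214, "wx": 0, "wy": 0.009, "wz": 0.01, "fingers": 1},
    {"dx": 0.0306, "dy": -0.006, "dz": 0.0227, "wx": 0, "wy": 0.009, "wz": 0.01, "fingers": 1},
    {"dx": 0.0323, "dy": -0.0063, "dz": 0.0239, "wx": 0, "wy": 0.009, "wz": 0.01, "fingers": 1},
    {"dx": 0.034, "dy": -0.0066, "dz": 0.0252, "wx": 0, "wy": 0.009, "wz": 0.01, "fingers": 1},
  ],
)

```text
time_s: 11.25
tcp_pos: [0.5224, 0.0628, 0.0697]
tcp_rot: [-1.768, -1.923, -0.597]
wrist_force: [4.5, -19.7, 8.2]
finger_gap: 0.0852
```

Run:
```python
from h import *
from station import robot
s=robot.observe();y=R.from_rotvec(s["tcp_rot"]).as_matrix()[:2,1];yaw=np.arctan2(y[1],y[0]);print(yaw,s["tcp_pos"],s["wrist_force"],s["time_s"])
n=np.array([-np.sin(yaw),np.cos(yaw)]);F=s["tcp_pos"][:2]+.0385*n
print("F",F,"crate est",F+.05*n)
c=robot.read_camera("top");d=robot.read_camera("side")["image"]
cv2.imwrite("pics/b5.png",np.hstack([cv2.resize(c["image"][140:290,200:350],(480,480),interpolation=cv2.INTER_CUBIC),cv2.resize(d[80:290,200:340],(320,480))])[:,:,::-1])
```

```text
0.0805716005289375 [0.52242752 0.06279584 0.06972635] [  4.49375003 -19.66720956   8.15432681] 11.25
F [0.51932887 0.10117094] crate est [0.51530465 0.15100873]
```

View pics/b5.png

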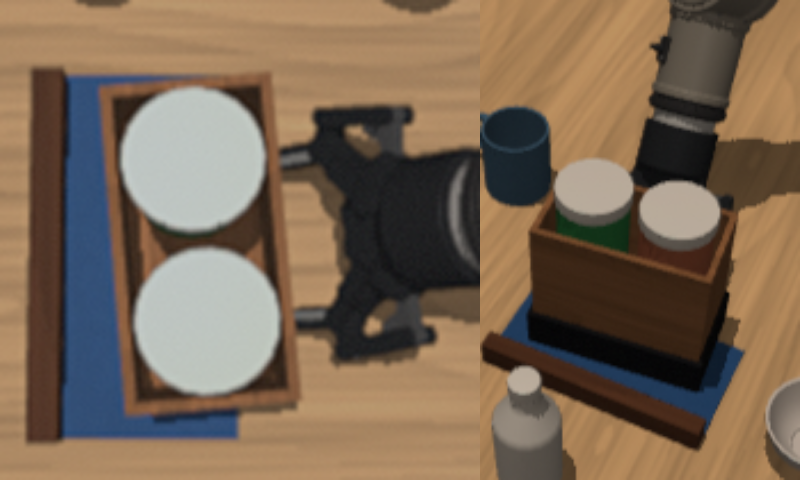

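Rim corners map to (231,167.5), (284,162.5), (293,264.4), (239.7,269.4). The crate is over the patch, still turned a little, with a gap left to the stop.

Run:
```python
from h import *
from station import robot
c=robot.read_camera("top");s=robot.observe()
r=[(231.25,167.5),(284.4,162.5),(293.4,264.4),(239.7,269.4)];crate(c,r,[r[0],r[3]])
y=R.from_rotvec(s["tcp_rot"]).as_matrix()[:2,1];yaw=np.arctan2(y[1],y[0])
n=np.array([-np.sin(yaw),np.cos(yaw)]);F=s["tcp_pos"][:2]+.041*n
print(s["tcp_pos"],yaw);rows(s,F,yaw,F+[-.004,.028],-.03,4)
```

```text
sizes [np.float64(0.1678), np.float64(0.0887), np.float64(0.1682), np.float64(0.0877)] 0.19587599747263157
yaw 0.081
yaw 0.075
yaw 0.081
centre rim [0.51314256 0.15251926] foot [0.51707964 0.15212218]
[0.52225241 0.06347958 0.06975253] 0.08116149955512549
[0.0058, -0.0016, 0.004, -0.0099, 0.0075, 0.0273]
[0.0115, -0.0031, 0.0083, -0.0267, 0.0074, 0.0495]
[0.0172, -0.0047, 0.0125, -0.0434, 0.0072, 0.0717]
[0.023, -0.0063, 0.0168, -0.0601, 0.0071, 0.0939]
```

>>> drive_tool(
  plan=[
    {"dx": 0.0012, "dy": -0.0003, "dz": 0.0008, "wx": -0.002, "wy": 0.003, "wz": 0.005, "fingers": 1},
    {"dx": 0.0024, "dy": -0.0006, "dz": 0.0016, "wx": -0.004, "wy": 0.005, "wz": 0.01, "fingers": 1},
    {"dx": 0.0035, "dy": -0.001, "dz": 0.0024, "wx": -0.006, "wy": 0.007, "wz": 0.016, "fingers": 1},
    {"dx": 0.0046, "dy": -0.0013, "dz": 0.0032, "wx": -0.008, "wy": 0.007, "wz": 0.022, "fingers": 1},
    {"dx": 0.0058, "dy": -0.0016, "dz": 0.004, "wx": -0.01, "wy": 0.007, "wz": 0.027, "fingers": 1},
    {"dx": 0.007, "dy": -0.0019, "dz": 0.0049, "wx": -0.0135, "wy": 0.007, "wz": 0.032, "fingers": 1},
    {"dx": 0.0081, "dy": -0.0022, "dz": 0.0057, "wx": -0.017, "wy": 0.007, "wz": 0.0365, "fingers": 1},
    {"dx": 0.0092, "dy": -0.0025, "dz": 0.0066, "wx": -0.02, "wy": 0.007, "wz": 0.041, "fingers": 1},
    {"dx": 0.0104, "dy": -0.0028, "dz": 0.0074, "wx": -0.0235, "wy": 0.007, "wz": 0.045, "fingers": 1},
    {"dx": 0.0115, "dy": -0.0031, "dz": 0.0083, "wx": -0.027, "wy": 0.007, "wz": 0.0495, "fingers": 1},
    {"dx": 0.0126, "dy": -0.0034, "dz": 0.0091, "wx": -0.03, "wy": 0.007, "wz": 0.054, "fingers": 1},
    {"dx": 0.0138, "dy": -0.0037, "dz": 0.01, "wx": -0.0335, "wy": 0.007, "wz": 0.0585, "fingers": 1},
    {"dx": 0.0149, "dy": -0.0041, "dz": 0.0108, "wx": -0.037, "wy": 0.007, "wz": 0.063, "fingers": 1},
    {"dx": 0.0161, "dy": -0.0044, "dz": 0.0117, "wx": -0.04, "wy": 0.007, "wz": 0.067, "fingers": 1},
    {"dx": 0.0172, "dy": -0.0047, "dz": 0.0125, "wx": -0.0435, "wy": 0.007, "wz": 0.072, "fingers": 1},
    {"dx": 0.0184, "dy": -0.005, "dz": 0.0134, "wx": -0.047, "wy": 0.007, "wz": 0.076, "fingers": 1},
    {"dx": 0.0195, "dy": -0.0053, "dz": 0.0142, "wx": -0.05, "wy": 0.007, "wz": 0.081, "fingers": 1},
    {"dx": 0.0207, "dy": -0.0057, "dz": 0.0151, "wx": -0.0535, "wy": 0.007, "wz": 0.085, "fingers": 1},
    {"dx": 0.0218, "dy": -0.006, "dz": 0.0159, "wx": -0.057, "wy": 0.007, "wz": 0.09, "fingers": 1},
    {"dx": 0.023, "dy": -0.0063, "dz": 0.0168, "wx": -0.06, "wy": 0.007, "wz": 0.094, "fingers": 1},
  ],
)

```text
time_s: 13.4
tcp_pos: [0.5147, 0.0866, 0.0691]
tcp_rot: [-1.887, -1.823, -0.632]
wrist_force: [-2.3, -21.9, 10.1]
finger_gap: 0.0849
```

```bash
cat > st.py <<'E'
from h import *
from station import robot
s=robot.observe();y=R.from_rotvec(s["tcp_rot"]).as_matrix()[:2,1];yaw=np.arctan2(y[1],y[0]);print(yaw,s["tcp_pos"],s["wrist_force"],s["time_s"])
n=np.array([-np.sin(yaw),np.cos(yaw)]);F=s["tcp_pos"][:2]+.0385*n
print("F",F,"crate est",F+.05*n)
F=s["tcp_pos"][:2]+.041*n
rows(s,F,yaw,F+[0,.016],-.01,4)
E
python3 st.py
```

```text
-0.035030921250356485 [0.5147147  0.08659665 0.06908714] [ -2.26445409 -21.90019957  10.07980083] 13.4
F [0.51606312 0.12507303] crate est [0.51781431 0.17504235]
[0.0037, 0.0001, 0.0017, 0.005, 0.0056, -0.0041]
[0.0069, 0.0002, 0.0041, 0.0087, 0.0056, -0.0091]
[0.0101, 0.0004, 0.0065, 0.0125, 0.0056, -0.0141]
[0.0133, 0.0005, 0.0089, 0.0163, 0.0056, -0.0191]
```

>>> drive_tool(
  plan=[
    {"dx": 0.0013, "dy": 0, "dz": 0.0004, "wx": 0.002, "wy": 0.003, "wz": -0.001, "fingers": 1},
    {"dx": 0.0025, "dy": 0, "dz": 0.001, "wx": 0.003, "wy": 0.005, "wz": -0.002, "fingers": 1},
    {"dx": 0.0037, "dy": 0.0001, "dz": 0.0017, "wx": 0.005, "wy": 0.0056, "wz": -0.004, "fingers": 1},
    {"dx": 0.0047, "dy": 0.0001, "dz": 0.0025, "wx": 0.006, "wy": 0.0056, "wz": -0.006, "fingers": 1},
    {"dx": 0.0058, "dy": 0.0002, "dz": 0.0033, "wx": 0.0075, "wy": 0.0056, "wz": -0.0075, "fingers": 1},
    {"dx": 0.0069, "dy": 0.0002, "dz": 0.0041, "wx": 0.0087, "wy": 0.0056, "wz": -0.009, "fingers": 1},
    {"dx": 0.008, "dy": 0.0003, "dz": 0.0049, "wx": 0.01, "wy": 0.0056, "wz": -0.0107, "fingers": 1},
    {"dx": 0.009, "dy": 0.0003, "dz": 0.0057, "wx": 0.0112, "wy": 0.0056, "wz": -0.0124, "fingers": 1},
    {"dx": 0.0101, "dy": 0.0004, "dz": 0.0065, "wx": 0.0125, "wy": 0.0056, "wz": -0.014, "fingers": 1},
    {"dx": 0.0109, "dy": 0.0004, "dz": 0.0071, "wx": 0.0135, "wy": 0.0056, "wz": -0.0155, "fingers": 1},
    {"dx": 0.0117, "dy": 0.0004, "dz": 0.0077, "wx": 0.0145, "wy": 0.0056, "wz": -0.0165, "fingers": 1},
  ],
)

```text
time_s: 14.5
tcp_pos: [0.5171, 0.0945, 0.069]
tcp_rot: [-1.873, -1.836, -0.626]
wrist_force: [-5.4, -32.7, 21.1]
finger_gap: 0.0853
```

```bash
python3 st.py
python3 - <<'E'
from h import *
from station import robot
c=robot.read_camera("top");d=robot.read_camera("side")["image"]
cv2.imwrite("pics/b6.png",np.hstack([cv2.resize(c["image"][140:290,195:345],(480,480),interpolation=cv2.INTER_CUBIC),cv2.resize(d[170:290,200:300],(320,480))])[:,:,::-1])
E
```

```text
-0.02039628902712418 [0.51711726 0.09445025 0.06899993] [ -5.39335537 -32.70296952  21.13337239] 14.5
F [0.51790246 0.13294225] crate est [0.51892221 0.18293185]
[0.0038, 0.0, 0.0016, 0.0026, 0.0066, -0.0013]
[0.007, 0.0001, 0.004, 0.0041, 0.0066, -0.0034]
[0.0102, 0.0001, 0.0064, 0.0057, 0.0066, -0.0055]
[0.0134, 0.0001, 0.0088, 0.0073, 0.0066, -0.0075]
```

View pics/b6.png

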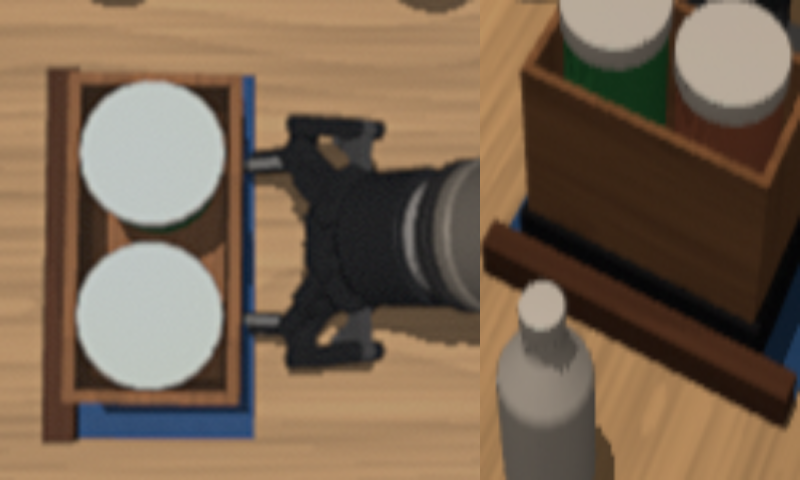

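Rim corners map to (216.3,162.5), (270.6,164.1), (269.7,265.9), (214.7,265.6). The foot looks parallel to the strip and close against it.

Run:
```python
from h import *
from station import robot
c=robot.read_camera("top");s=robot.observe()
r=[(216.25,162.5),(270.6,164.1),(269.7,265.9),(214.7,265.6)];crate(c,r,[r[0],r[3]]);print(ray(c,r,.16).round(4).tolist())
print(s["wrist_force"],s["tcp_pos"])
```

```text
sizes [np.float64(0.1694), np.float64(0.0904), np.float64(0.1674), np.float64(0.0894)] 0.19773378936884065
yaw -0.013
yaw -0.018
yaw -0.013
centre rim [0.51571389 0.18429592] foot [0.5211363  0.19019585]
[[0.6015, 0.2281], [0.5983, 0.1378], [0.431, 0.1409], [0.4321, 0.2303]]
[ -5.26580907 -28.32726781  16.01521323] [0.51711185 0.09441807 0.0690739 ]
```

It is at the stop: force rose to 33 N, x is about −2 mm, y about 4 mm off, and yaw within 0.01 rad. I'll back off straight, then go up.

>>> drive_tool(
  plan=[
    {"dx": -0.002, "dy": 0, "dz": -0.0015, "wx": 0, "wy": 0, "wz": 0, "fingers": 1},
    {"dx": -0.005, "dy": 0, "dz": -0.0037, "wx": 0, "wy": 0, "wz": 0, "fingers": 1},
    {"dx": -0.01, "dy": 0, "dz": -0.0075, "wx": 0, "wy": 0, "wz": 0, "fingers": 1},
    {"dx": -0.02, "dy": 0, "dz": -0.015, "wx": 0, "wy": 0, "wz": 0, "fingers": 1},
    {"dx": -0.035, "dy": 0, "dz": -0.0265, "wx": 0, "wy": 0, "wz": 0, "fingers": 1},
    {"dx": -0.05, "dy": 0, "dz": -0.038, "wx": 0, "wy": 0, "wz": 0, "fingers": 1},
    {"dx": -0.065, "dy": 0, "dz": -0.055, "wx": 0, "wy": 0, "wz": 0, "fingers": 1},
    {"dx": -0.075, "dy": 0, "dz": -0.085, "wx": 0, "wy": 0, "wz": 0, "fingers": 1},
    {"dx": -0.075, "dy": 0, "dz": -0.12, "wx": 0, "wy": 0, "wz": 0, "fingers": 1},
    {"dx": -0.075, "dy": 0, "dz": -0.12, "wx": 0, "wy": 0, "wz": 0, "fingers": 1},
    {"dx": -0.075, "dy": 0, "dz": -0.12, "wx": 0, "wy": 0, "wz": 0, "fingers": 1},
  ],
)

```text
time_s: 15.75
tcp_pos: [0.5145, -0.0392, 0.1202]
tcp_rot: [-1.876, -1.835, -0.626]
wrist_force: [-0.6, 0.3, 0.2]
finger_gap: 0.0857
```

Run:
```python
from h import *
from station import robot
c=robot.read_camera("top");d=robot.read_camera("side")["image"];s=robot.observe();print(s["wrist_force"],s["tcp_pos"],s["time_s"])
cv2.imwrite("pics/b7.png",np.hstack([cv2.resize(c["image"][140:290,195:345],(480,480),interpolation=cv2.INTER_CUBIC),cv2.resize(d[100:310,150:390],(320,280)) if 0 else cv2.resize(d[130:310,160:280],(320,480))])[:,:,::-1])
for n,p,z in(("jar",(227,105),.1),):pass
a=cv2.imread("pics/top0.png")[:,:,::-1].astype(int);df=abs(c["image"].astype(int)-a).max(2)
for n,(x0,y0,x1,y1) in dict(jar=(205,90,250,140),mug=(305,75,360,142),bowl=(200,298,268,362),bottle=(135,190,185,235)).items():print(n,"changed px",(df[y0:y1,x0:x1]>40).sum())
```

```text
[ 0.97687527 -0.07627012  0.65987355] [ 0.5136215  -0.03732062  0.11944764] 15.85
jar changed px 0
mug changed px 0
bowl changed px 0
bottle changed px 0
```

View pics/b7.png

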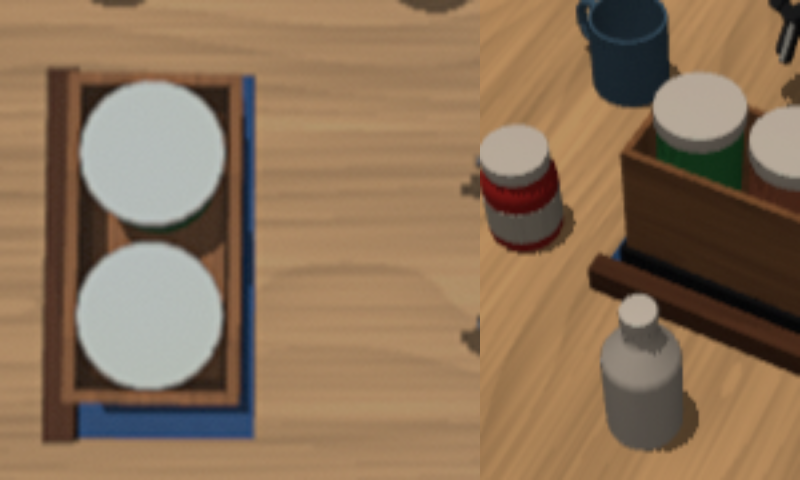

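The crate stands upright against the strip. Its rim corners are unmoved after release, at (68,72), (242,77), (239,403), (63,402) in the crop. The tool is clear and the four other objects show no change, so I'm handing in.

```bash
python3 -c "
from station import robot
print(robot.sign_off())"
```

```text
the job is handed in; nothing more can be done
None
```

I pushed the crate onto its blue patch and against the stop strip, then backed the gripper clear and handed the job in at about 16 s. The hand-in reports no verdict.

- **Push:** I used the two open fingertips, tilted forward, on the back of the black foot. My estimate of the contact height is about 28 mm, from the tool pose. I turned the crate square and nudged it sideways as it slid.
- **Contact with the stop:** The wrist force rose from about 20 N to 33 N at the end, which I took as the foot meeting the strip.
- **Crate position from the last measurement:** It was about 2 mm short of its place along the push, about 4 mm off centre, and within about 0.01 rad of square. That was taken just before release, and the crate looked the same in the picture afterwards.
- **Release:** The wrist force was back near zero, so nothing was touching the crate.
- **Other objects:** The jar, bowl, mug and bottle showed no changed pixels in the top view.
- **Failed or disagreed:** The first move call was refused because of missing keys, and nothing moved. My first estimate of the finger reach was about 8 mm too long, which I corrected at contact. In the last check, the "foot" position figure was not valid because I fed it rim corners at the wrong height, so I relied on the rim measurement. I also did not measure the foot-to-strip gap directly.

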